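Open the centrifuge and move the spun tube to the rack

TASK

The centrifuge has stopped: slide its safety catch fully aside, raise the lid all the way to its stop so that it stays up, then draw the capped tube out of the rotor and stand it upright, right down, in a free opening of the tube rack. Keep the tube cap up and lower it in without dropping it; leave the rack in its place and do not disturb the other things on the desk.

Things in the scene. Friction and masses are not known exactly. Their poses are not given: they have to be found in the camera images.
- centrifuge: White bench centrifuge, fixed to the desk, 265 mm deep (x) by 230 mm wide (y), deck 150 mm high, closed lid top 173 mm high. Origin: centre of its underside; x points from its front (the side facing the robot) to its rear, z up. A 50 mm deep front ledge carries the catch; behind it is the round bowl (186 mm inside diameter, axis at x = 17.5 mm, floor 50 mm above the desk) under the lid.
- catch (a joint): Safety catch, a steel slide bolt on the front ledge, m: about 0 (0 to 0.006 at the start) = bolted over the lid's striker, which blocks the lid; it slides along the centrifuge's +y to 0.045 (end stop). The lid is free from about 0.035. It moves against about 3 N of friction and stays where it is left.
- catch_knob (a point): Point on the upright round knob of the catch (18 mm diameter, standing 35 mm above the bolt), on its axis, 11 mm below its top and 24 mm above the bolt and its guide rails. When the catch is at 0 it is at x = -97, y = 47, z = 196 mm in the centrifuge's frame. The lid handle bar is 37 mm behind it.
- lid (a joint): Lid angle, rad: 0 = shut, 1.117 (64 degrees) = stop, standing up and leaning forward over the bowl: its front edge, then about 340 mm above the desk, overhangs the tube, so that nothing bulky can come straight down on the tube. A stiff hinge: the lid stays at any angle it is left; raising it at the handle takes about 5 to 10 N. It cannot rise while the catch is bolted.
- lid_handle (a point): Centre of the round bar handle (12 mm diameter, about 110 mm long, along the centrifuge's y) that stands 34 mm clear above the lid's top, near its front edge. With the lid shut it is at x = -60, y = 0, z = 207 mm in the centrifuge's frame. There are 28 mm of free height under the bar.
- lid_hinge (a point): Midpoint of the lid's hinge line, at x = 118, y = 0, z = 160 mm in the centrifuge's frame; the hinge axis runs along the centrifuge's y and the front of the lid rises about it. The lid is a frame 20 mm thick, 200 mm long from the hinge and 210 mm wide, with a clear window.
- rotor: Six-place angle rotor, held still in the bowl. Origin on its upright axis at the bowl floor; its six steel sleeves lean 35 degrees, their tops inward, rims 42 mm from the axis and 65 mm above its origin. The tube stands in the sleeve on its +x side, which always lies on the bowl's rear half (the rotor is turned up to 0.3 rad either way from the centrifuge's x). The sleeve opposite holds a fixed steel balance weight, that stands out 19 mm; the others are empty.
- tube: Capped sample tube, loose, 16 mm diameter, 104 mm long, 22 g. Origin: centre of its rounded bottom end; z along its axis towards the cap. Its cap is 19 mm in diameter and covers the top 24 mm. In the rotor it sits 59 mm deep in its sleeve (19 mm bore), leaning 35 degrees towards the rotor's axis; cap and 21 mm of bare tube stand out of the sleeve.
- rack: Loose grey tube rack, 82 mm (x) by 162 mm (y), 67 mm high to its top deck, end walls 75 mm high, 0.5 kg. Origin: centre of its underside. Eight square openings 26 mm wide through two decks, centred at x = -17 and 17 mm, y = -51, -17, 17 and 51 mm; floor 6 mm above the desk. The two at y = 51 mm hold capped tubes that stand 110 mm high; the six others are free.
- stapler: Bystander: stapler, 150 by 36 by 56 mm high, loose; origin under its centre, long along x.
- label_roll: Bystander: roll of labels lying flat, 96 mm diameter, 57 mm high, loose; origin under its centre.
- specimen_jar: Bystander: screw-capped specimen jar, 60 mm diameter, 75 mm high, loose, upright, in front of the centrifuge.
- mouse: Bystander: black mouse, about 90 by 64 by 37 mm high, loose.
- sanitiser: Bystander: bottle, 64 mm diameter, 150 mm high, loose, upright.
- pen_cup: Bystander: pen cup with pens, 76 mm diameter, 150 mm high over all, loose.

How it is judged:
By the outcome, as a careful person would: the job done as asked, in the order asked, and still so for the second after the job is handed in, with the robot touching nothing.
It also fails if it takes over 67 s, if anything falls off the work surface, if the arm or the gripper's body presses on something with over 40 N, if the wrist force passes 120 N, or if a joint passes its speed limit or range.

ROBOT

A 7-joint arm with a two-finger parallel gripper is mounted at the origin on the work surface. World frame = base frame: x ahead of the robot, y to its left, z up, the work surface at z = 0. Lengths are in m, angles in degrees, forces in N, time in s.
With the tool pointing down it reaches from about 0.425 to 0.825 m from the base axis. Payload 3.6 kg.
Tool frame: the origin (TCP) lies at the very end of the fingers, on their centre line; the grasp point (between the pads) lies 19 mm behind it (arm.hold_point_z is the distance from the TCP to the grasp point, in m); z points along the fingers, y is the line along which they close (so a half turn about z gives the same grasp; the last joint's range is limited). The gripper opens to 85 mm and grips with 20 to 120 N. Pads are 22 mm wide; open, the fingers measure 114 mm over their backs; the gripper's body (76 mm by 85 mm) begins 54 mm behind the grasp point. The pads swing forward as they close: fully open they stand 13 mm farther back than shut.
Start: joints at [-69.872, 35.231, -0.722, 81.555, 0.464, 63.22, -2.315], TCP at [0.24, 0.604, 0.231] pointing down, gripper open.
Joint ranges: [-178.69, 178.69], [-17.37, 117.87], [-77.05, 75.6], [15.02, 138.74], [-78.02, 258.01], [0.78, 113.62], [-162.83, 162.83]. Speed limits (degrees/s): [159.86, 159.86, 180, 180, 180, 180, 180].

INTERFACE

Orientations are given as a 3x3 rotation matrix whose columns are the frame's x, y, z axes.
In Python, from plant import readout, get_image, order, find_in, arm gives the robot as it stands.
- The arm moves only by the shell command python3 -m inch 'ROWS' [FORCE]. ROWS is a JSON object of lists of equal length, an entry for each row: "delta_pos": the shift along the tool's x, y, z in m, a list of three; "turn": the turn, a rotation vector about the tool's x, y, z in degrees, a list of three; "claw": the finger opening in m, from 0 to 0.0854. In form: {"delta_pos": [[tx, ty, tz], ...], "turn": [[ax, ay, az], ...], "claw": [claw, ...]}. A call has 1 to 5 rows; each row is the pose to reach, as a shift and turn from the pose commanded when the call began, along the tool's axes at that moment; what a row does not reach only later rows make up. A row lasts 1/10 s, in which the tool goes at most 50 mm and 8.59 degrees, less where a joint would pass 70% of its speed; a pose out of reach is approached as far as the arm can. A call with a gripper value outside its range is refused whole. The fingers move at their own pace and stop on an object; FORCE is the grip in N (left out, the last holds). Time passes only in rows, so rows that repeat a pose let the fingers close. It gives the time, the measured TCP pose, the force, the opening and the grip force at its end, in the units of the state.
- readout.observe(): the state, without advancing time (a new reading comes with each control period).
- get_image(name): name is "scene" or "top"; returns a dict with "image" (480x640x3 uint8, blue, green, red), "K" (3x3 intrinsics, pixels), "k1" (the pictures are not rectified: a ray, as slopes to the right and down, at radius r is drawn at 1 + k1 r^2 times it, then the intrinsics apply), "R" (3x3) and "t" (3): a world point X has camera coordinates R X + t. Camera axes: x right, y down, z forward; pixel columns grow to the right and rows downward; lengths in m; the calibration is good to about 2 mm. A picture is of the moment at which its call begins. There is no depth.
- order.close_job(): hands the job in; it is judged then, once.
Trained networks look in a picture, given as the dict that the camera call returned (one of the last four; its "shot" number tells which), for a name from the list of things; names that differ only in an ending like _2 or _b are one class to them, and where a whole thing is asked for, a point or a joint stands for the part that bears it (a point fixed in the world has none). Each returns a list of dicts, best first, with "score" (0 to 1); they miss things now and then, are a little off and sometimes report something else, mostly with a low value. They report only what shows in the picture. A call takes as long as a camera call.
- find_in(target, picture): "centre" ([x, y, z] in m, in the coordinates of the camera as it stood for that picture, good to about 4 mm: the middle of the surface that is visible of it).
The state is a dict: "time": time; "joint_pos": joint angles; "dq": joint speeds; "joint_efforts": joint torques, N m; "ee_pos": TCP position; "tcp_rot": TCP orientation; "force": force on the tool from outside, world axes, zero at the start; "moment": the same for the moment, N m; "gripper_width": finger opening in m; "grip_force": force on a finger pad.
Only numpy, scipy, OpenCV 4.12 (cv2) and the standard library are available. Lean on these libraries where they do the work, as an engineer would, in place of code of your own. Each camera call takes 0.05 s, during which the arm holds its last target. There are 200 camera calls.

## Working session

There is one attempt and no reset: what is moved stays moved. The work goes in short steps, Python scripts to look and compute and a shell command to move; the robot and the scene stay as the last step left them, time stands still between calls to the robot, and variables do not carry over. Pictures are saved under pics/ and viewed, at most 10 in all, crops included, and the job is handed in when it is done.

```bash
ls; mkdir -p pics
cat > h.py <<'E'
import numpy as np, cv2
from plant import readout, get_image, order, find_in, arm
def world(p,c):
    return np.array(p['R']).T@(np.array(c)-np.array(p['t']))
E
python3 - <<'E'
from h import *
s=readout.observe(); print(s['time'],s['ee_pos'],s['tcp_rot'],s['gripper_width'],arm.hold_point_z)
for n in ['scene','top']:
    p=get_image(n); cv2.imwrite(f'pics/{n}0.png',p['image'])
    print(n,'cam at',-np.array(p['R']).T@p['t'])
    for t in ['centrifuge','catch_knob','lid_handle','catch','rotor','tube','rack','stapler','label_roll','specimen_jar','mouse','sanitiser','pen_cup']:
        try:
            for d in find_in(t,p)[:3]: print(t,round(d['score'],2),world(p,d['centre']).round(4))
        except Exception as e: print(t,e)
E
```

```text
pics
0.0 [0.23947281 0.6034172  0.23010903] [[-9.29496218e-01  3.68830409e-01 -9.54424814e-04]
 [ 3.68831642e-01  9.29492907e-01 -2.48106135e-03]
 [-2.79597753e-05 -2.65815921e-03 -9.99996467e-01]] 0.08529735818904154 0.0187
scene cam at [1.05537879 0.70128317 1.05683121]
centrifuge 0.92 [0.6361 0.2105 0.1731]
catch_knob 0.65 [0.5058 0.2059 0.1759]
lid_handle 0.93 [0.6262 0.182  0.1741]
lid_handle 0.25 [ 0.7987 -0.0867  0.091 ]
catch 0.79 [0.5004 0.2064 0.1702]
catch 0.26 [ 0.7999 -0.0911  0.0853]
rotor 0.27 [ 0.6454 -0.2209  0.0469]
tube 0.71 [0.5016 0.2075 0.1793]
rack 0.8 [ 0.5169 -0.3344  0.0712]
rack 0.27 [0.6326 0.2117 0.1718]
stapler 0.64 [ 0.6475 -0.2204  0.0471]
label_roll 0.96 [ 0.4819 -0.1756  0.0542]
specimen_jar 0.58 [0.331  0.2367 0.0237]
specimen_jar 0.56 [0.3841 0.0733 0.0772]
mouse 0.91 [0.3321 0.2366 0.0229]
sanitiser 0.78 [ 0.7996 -0.089   0.0862]
pen_cup 0.68 [0.4535 0.4702 0.0742]
pen_cup 0.63 [0.3845 0.0733 0.0763]
top cam at [0.47613755 0.04777678 1.27441738]
centrifuge 0.89 [0.5941 0.1629 0.1707]
centrifuge 0.71 [0.6106 0.1656 0.1727]
centrifuge 0.61 [0.387  0.0595 0.0693]
catch_knob 0.58 [0.5007 0.1869 0.1755]
lid_handle 0.61 [0.6129 0.1677 0.1733]
catch 0.61 [0.4986 0.1918 0.175 ]
tube 0.27 [0.5021 0.1906 0.1735]
rack 0.79 [ 0.5112 -0.3794  0.0634]
stapler 0.86 [ 0.6401 -0.2299  0.0531]
label_roll 0.71 [ 0.4758 -0.1913  0.0556]
label_roll 0.56 [0.3832 0.0621 0.0708]
specimen_jar 0.9 [0.3858 0.0604 0.0715]
specimen_jar 0.52 [0.4441 0.4768 0.0653]
specimen_jar 0.48 [0.3236 0.2275 0.0246]
mouse 0.56 [0.3231 0.2317 0.0271]
sanitiser 0.55 [ 0.7777 -0.1027  0.0984]
```

View pics/scene0.png

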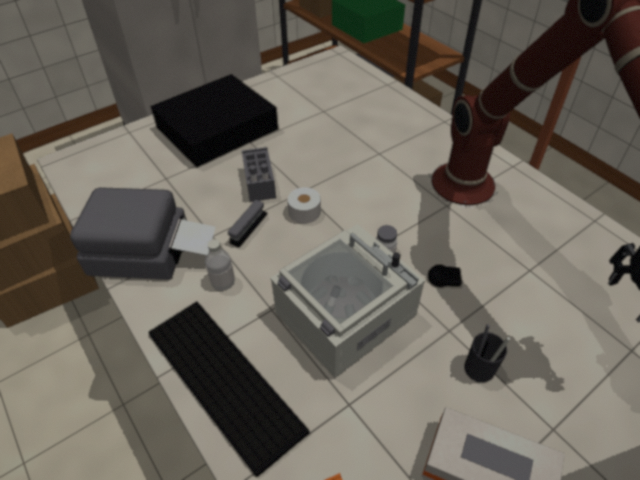

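View pics/top0.png

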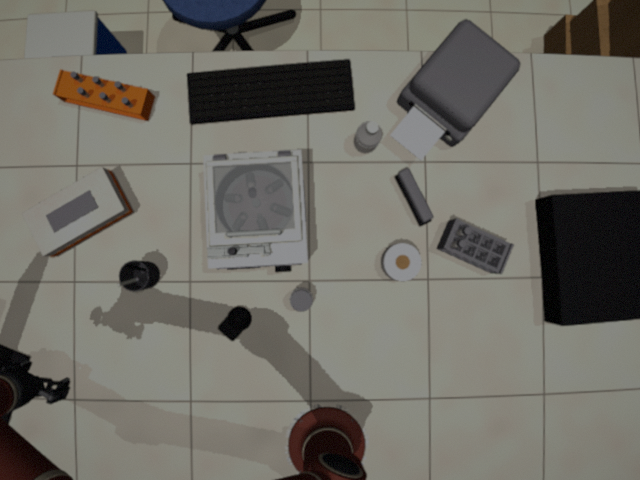

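The scene shows the centrifuge at about (345,295) with the catch facing the robot, and the rack at (258,175). In the top view the centrifuge is at about (253,208), with the bolt at (235,251) and the rack at (476,245). I'll enlarge the top view to read features accurately.

Run:
```python
import cv2
im=cv2.imread('pics/top0.png')
cv2.imwrite('pics/c1.png',cv2.resize(im[140:280,190:320],None,fx=4.2,fy=4.2,interpolation=cv2.INTER_CUBIC))
a=cv2.resize(im[205:285,425:525],(500,400),interpolation=cv2.INTER_CUBIC)
sc=cv2.imread('pics/scene0.png')
b=cv2.resize(sc[140:210,225:295],(300,300),interpolation=cv2.INTER_CUBIC)
import numpy as np
c=np.zeros((400,800,3),np.uint8);c[:,:500]=a;c[:300,500:]=b
cv2.imwrite('pics/c2.png',c)
```

```text
(no output)
```

View pics/c1.png

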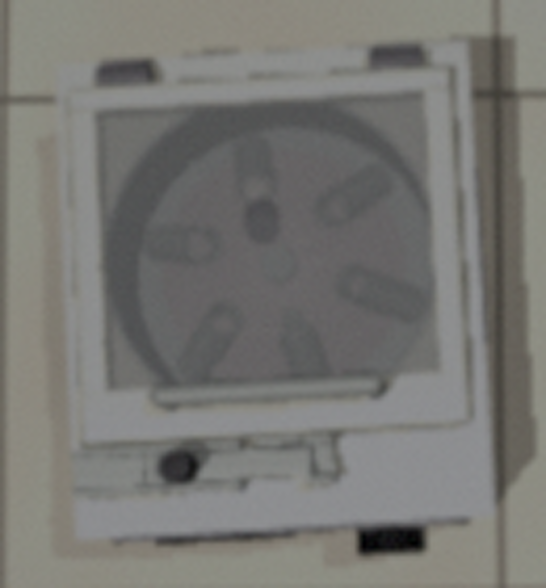

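View pics/c2.png

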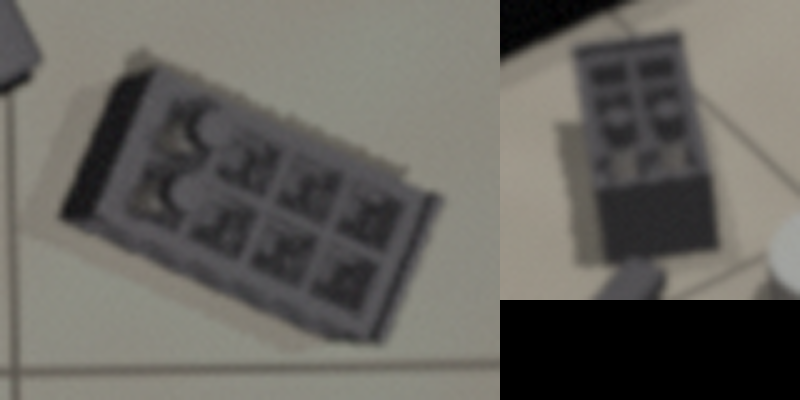

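The enlarged top view (crop ×4.2 from (190,140)) shows:
- Bolt knob at crop (180,467), handle bar from (155,398) to (387,385).
- Rotor hub at (281,262), tube cap at (262,220).

In the rack (crop ×5 from (425,205)), the two tubes are at its left (+y) end. The free openings are centred at about (248,165), (308,190), (370,218), (220,225), (283,250) and (345,277). Next I'll fit both poses.

```bash
cat >> h.py <<'E'
from scipy.optimize import least_squares
def proj(p,X):
    c=np.atleast_2d(X)@np.array(p['R']).T+p['t']; s=c[:,:2]/c[:,2:]
    s=s*(1+p['k1']*(s**2).sum(1,keepdims=True)); K=np.array(p['K'])
    return s@np.diag([K[0,0],K[1,1]])+K[:2,2]
def fit(p,L,px,g):
    L=np.array(L,float);px=np.array(px,float)
    return least_squares(lambda q:(proj(p,place(q,L))-px).ravel(),g,loss='soft_l1')
def place(q,L):
    L=np.atleast_2d(L);c,s=np.cos(q[2]),np.sin(q[2])
    return np.c_[q[0]+c*L[:,0]-s*L[:,1],q[1]+s*L[:,0]+c*L[:,1],L[:,2]]
E
python3 - <<'E'
from h import *
p=get_image('top')
o=lambda l,off,s:[(u/s+off[0],v/s+off[1]) for u,v in l]
L=[(-.097,.047,.207),(-.06,.055,.207),(-.06,-.055,.207),(.0175,0,.09),(-.1325,.115,.15),(.1325,.115,.15),(.1325,-.115,.15)]
px=o([(180,467),(155,396),(387,383),(281,262),(75,540),(57,62),(470,38)],(190,140),4.2)
r=fit(p,L,px,[.61,.165,.05]);print('centrifuge',r.x,r.fun.reshape(-1,2).round(1).tolist())
q=r.x
for n,l in dict(knob=(-.097,.047,.196),handle=(-.06,0,.207),hinge=(.118,0,.16),axis=(.0175,0,.05)).items(): print(n,place(q,l)[0].round(4))
L2=[(17,17),(17,-17),(17,-51),(-17,17),(-17,-17),(-17,-51)]
L2=[(a/1e3,b/1e3,.067) for a,b in L2]
px2=o([(248,165),(308,190),(370,218),(220,225),(283,250),(345,277)],(425,205),5)
r=fit(p,L2,px2,[.51,-.38,-.4]);print('rack',r.x,r.fun.reshape(-1,2).round(1).tolist())
for l in L2: print(l,place(r.x,l)[0].round(4))
E
```

```text
centrifuge [0.59969503 0.16520724 0.04764514] [[0.1, -0.5], [1.7, -0.3], [-3.5, 0.1], [0.3, 1.4], [0.2, -0.4], [-0.1, 0.1], [-0.4, 0.3]]
knob [0.5006 0.2075 0.196 ]
handle [0.5398 0.1623 0.207 ]
hinge [0.7176 0.1708 0.16  ]
axis [0.6172 0.166  0.05  ]
rack [ 0.50918725 -0.38446061 -0.41561483] [[-0.1, -0.4], [0.0, -0.0], [-0.2, -0.3], [0.5, 0.0], [0.1, 0.4], [-0.2, 0.3]]
(0.017, 0.017, 0.067) [ 0.5316 -0.3758  0.067 ]
(0.017, -0.017, 0.067) [ 0.5179 -0.4069  0.067 ]
(0.017, -0.051, 0.067) [ 0.5041 -0.438   0.067 ]
(-0.017, 0.017, 0.067) [ 0.5005 -0.362   0.067 ]
(-0.017, -0.017, 0.067) [ 0.4868 -0.3931  0.067 ]
(-0.017, -0.051, 0.067) [ 0.473  -0.4243  0.067 ]
```

```bash
cat >> h.py <<'E'
from scipy.spatial.transform import Rotation as Ro
Q=np.array([0.5997,0.1652,0.0476]); 
xc=np.array([np.cos(Q[2]),np.sin(Q[2]),0]); yc=np.array([-xc[1],xc[0],0]); Z=np.array([0,0,1.])
def Rz(z,y):  # tool z and closing axis
    z=z/np.linalg.norm(z); y=y-z*(y@z); y/=np.linalg.norm(y); return np.c_[np.cross(y,z),y,z]
def rel(pos,R,s=None):
    s=s or readout.observe(); R0=np.array(s['tcp_rot'])
    print('shift',(R0.T@(np.array(pos)-s['ee_pos'])).round(4),'turn',Ro.from_matrix(R0.T@R).as_rotvec(True).round(2))
E
python3 - <<'E'
from h import *
R=Rz(-Z,yc)
rel([.5006,.2075,.25],R); rel([.5006,.2075,.182],R)
E
```

```text
shift [-0.3888 -0.2725 -0.0187] turn [ -0.    -0.   -24.37]
shift [-0.3888 -0.2725  0.0493] turn [ -0.    -0.   -24.37]
```

```bash
python3 -m inch '{"delta_pos":[[-0.035,-0.025,-0.005],[-0.07,-0.05,-0.01],[-0.105,-0.074,-0.015],[-0.14,-0.098,-0.019],[-0.175,-0.122,-0.019]],"turn":[[0,0,-5],[0,0,-10],[0,0,-15],[0,0,-20],[0,0,-24.4]],"claw":[0.05,0.05,0.05,0.05,0.05]}' 40
python3 - <<'E'
from h import *
rel([.5006,.2075,.25],Rz(-Z,yc))
E
```

```text
time: 1.95
ee_pos: [0.3586, 0.4251, 0.2512]
tcp_rot: [[-0.999, -0.051, 0.001], [-0.051, 0.999, 0.001], [-0.001, 0.001, -1.0]]
force: [0.1, 0.7, -0.7]
gripper_width: 0.05
grip_force: 0.0
shift [-0.1306 -0.2246  0.0011] turn [0.08 0.08 0.22]
```

```bash
python3 -m inch '{"delta_pos":[[-0.026,-0.042,0],[-0.052,-0.084,0],[-0.078,-0.126,0],[-0.104,-0.168,0],[-0.12,-0.2,0]],"turn":[[0,0,0],[0,0,0],[0,0,0],[0,0,0],[0,0,0]],"claw":[0.05,0.05,0.05,0.05,0.05]}' 40
python3 -m inch '{"delta_pos":[[-0.006,-0.015,0],[-0.011,-0.025,0],[-0.011,-0.025,0]],"turn":[[0,0,0],[0,0,0],[0,0,0]],"claw":[0.05,0.05,0.05]}'
python3 - <<'E'
from h import *
rel([.5006,.2075,.182],Rz(-Z,yc))
p=get_image('scene'); im=p['image']; u=proj(p,[.5006,.2075,.207])[0]; print(u)
x,y=int(u[0]),int(u[1]); cv2.imwrite('pics/k.png',cv2.resize(im[y-60:y+60,x-80:x+80],None,fx=5,fy=5,interpolation=cv2.INTER_CUBIC))
E
```

```text
time: 2.45
ee_pos: [0.4892, 0.2284, 0.2506]
tcp_rot: [[-0.999, -0.044, 0.002], [-0.044, 0.999, -0.001], [-0.002, -0.001, -1.0]]
force: [0.7, 0.1, 0.3]
gripper_width: 0.0499
grip_force: 0.0
time: 2.75
ee_pos: [0.4998, 0.2064, 0.2504]
tcp_rot: [[-0.999, -0.045, 0.0], [-0.045, 0.999, -0.001], [-0.0, -0.001, -1.0]]
force: [0.3, 0.1, 0.6]
gripper_width: 0.0498
grip_force: 0.0
shift [-0.0008  0.0011  0.0684] turn [-0.03  0.02 -0.13]
[394.27375384 253.42861314]
```

View pics/k.png

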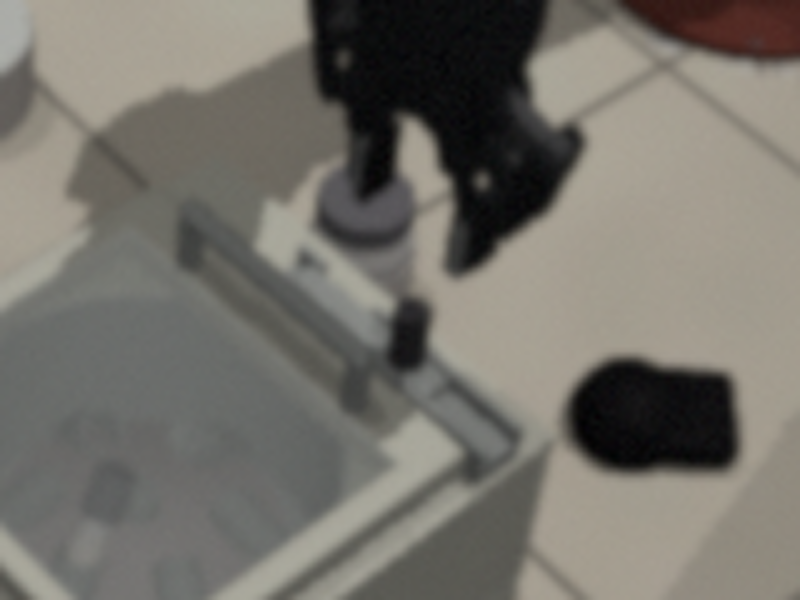

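The crop shows the knob top at full-picture pixel (396,253), against a predicted (394,253). It sits below the middle of the open fingers, so I'll descend and grip.

```bash
python3 -m inch '{"delta_pos":[[-0.001,0.001,0.02],[-0.001,0.001,0.04],[-0.001,0.001,0.055],[-0.001,0.001,0.066],[-0.001,0.001,0.066]],"turn":[[0,0,0],[0,0,0],[0,0,0],[0,0,0],[0,0,0]],"claw":[0.05,0.05,0.05,0.05,0.05]}' 40
python3 -m inch '{"delta_pos":[[0,0,0],[0,0,0],[0,0,0],[0,0,0]],"turn":[[0,0,0],[0,0,0],[0,0,0],[0,0,0]],"claw":[0.01,0.01,0.01,0.01]}' 40
```

```text
time: 3.3
ee_pos: [0.4984, 0.21, 0.1829]
tcp_rot: [[-0.999, -0.051, -0.003], [-0.051, 0.999, -0.001], [0.003, -0.0, -1.0]]
force: [0.0, -0.0, 0.1]
gripper_width: 0.0501
grip_force: 0.0
time: 3.7
ee_pos: [0.5005, 0.2101, 0.1855]
tcp_rot: [[-0.999, -0.049, 0.002], [-0.049, 0.999, 0.002], [-0.002, 0.002, -1.0]]
force: [-1.4, 2.1, 3.7]
gripper_width: 0.0163
grip_force: 39.2
```

```bash
python3 -m inch '{"delta_pos":[[0,0.01,0],[0,0.02,0],[0,0.03,0],[0,0.036,0],[0,0.042,0]],"turn":[[0,0,0],[0,0,0],[0,0,0],[0,0,0],[0,0,0]],"claw":[0.01,0.01,0.01,0.01,0.01]}' 40
python3 -m inch '{"delta_pos":[[0,0.003,0],[0,0.005,0],[0,0.007,0]],"turn":[[0,0,0],[0,0,0],[0,0,0]],"claw":[0.01,0.01,0.01]}' 40
```

```text
time: 4.2
ee_pos: [0.4986, 0.2492, 0.1853]
tcp_rot: [[-0.999, -0.047, 0.001], [-0.047, 0.999, -0.003], [-0.001, -0.003, -1.0]]
force: [-1.4, -3.7, 6.4]
gripper_width: 0.0163
grip_force: 39.5
time: 4.5
ee_pos: [0.4983, 0.2538, 0.1852]
tcp_rot: [[-0.999, -0.046, 0.0], [-0.046, 0.999, -0.007], [0.0, -0.007, -1.0]]
force: [-2.0, -8.0, 7.9]
gripper_width: 0.0164
grip_force: 39.8
```

```bash
python3 -m inch '{"delta_pos":[[0,0.003,0],[0,0.005,0],[0,0.005,0]],"turn":[[0,0,0],[0,0,0],[0,0,0]],"claw":[0.01,0.01,0.01]}' 40
python3 -m inch '{"delta_pos":[[0,0,0],[0,0,-0.0],[0,-0.003,-0.002],[0,-0.003,-0.03],[0,-0.003,-0.065]],"turn":[[0,0,0],[0,0,0],[0,0,0],[0,0,0],[0,0,0]],"claw":[0.05,0.05,0.05,0.05,0.05]}' 40
python3 - <<'E'
from h import *
R=Rz(-Z,-xc)
h=place(Q,[-.06,0,.207])[0]
rel([h[0],h[1],.25],R);rel([h[0],h[1],.25],Rz(-Z,xc))
p=get_image('scene')
print([ (d['score'],(world(p,d['centre'])).round(4)) for d in find_in('catch_knob',p)[:2]])
print(readout.observe()['joint_pos'])
print(place(Q,[-.097,.092,.207]),proj(p,place(Q,[[-.097,.092,.207],[-.06,.055,.207],[-.06,-.055,.207]])))
cv2.imwrite('pics/k2.png',cv2.resize(p['image'][200:320,320:480],None,fx=5,fy=5,interpolation=cv2.INTER_CUBIC))
E
```

```text
time: 4.8
ee_pos: [0.4984, 0.2539, 0.185]
tcp_rot: [[-0.999, -0.043, -0.001], [-0.043, 0.999, -0.014], [0.002, -0.014, -1.0]]
force: [-1.8, -13.0, 10.2]
gripper_width: 0.0162
grip_force: 40.1
time: 5.3
ee_pos: [0.4963, 0.2596, 0.2483]
tcp_rot: [[-0.999, -0.049, -0.004], [-0.049, 0.999, -0.002], [0.005, -0.002, -1.0]]
force: [1.4, 0.2, -0.1]
gripper_width: 0.05
grip_force: 0.0
shift [-0.0386 -0.0992 -0.0017] turn [  0.12  -0.29 -89.92]
shift [-0.0386 -0.0992 -0.0017] turn [-0.29 -0.12 90.08]
[(0.75, array([0.5013, 0.2486, 0.1739]))]
[-27.02726318  26.03866038  -4.26530539  94.67897082   2.17872501
  58.75572875  60.83261098]
[[0.49843232 0.25248034 0.207     ]] [[408.88769208 265.57314204]
 [384.74759618 263.84536913]
 [351.25895002 235.13273115]]
```

View pics/k2.png

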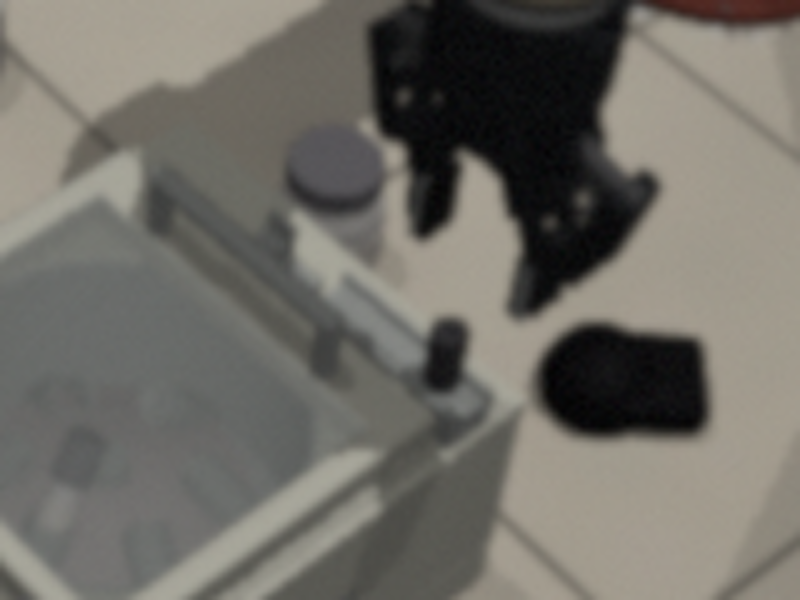

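The knob now stands at the end of its guide, at crop (447,330), so the catch is fully aside. The bar runs from full pixel (353,234) to (385,264), as predicted. Next I'll move to the handle and turn +90°.

```bash
python3 -m inch '{"delta_pos":[[-0.008,-0.02,-0.002],[-0.016,-0.04,-0.002],[-0.024,-0.06,-0.002],[-0.032,-0.08,-0.002],[-0.0386,-0.0992,-0.002]],"turn":[[0,0,8],[0,0,16],[0,0,24],[0,0,32],[0,0,40]],"claw":[0.05,0.05,0.05,0.05,0.05]}' 40
python3 -m inch '{"delta_pos":[[0,0,0],[0,0,0],[0,0,0],[0,0,0],[0,0,0]],"turn":[[0,0,8],[0,0,16],[0,0,24],[0,0,32],[0,0,40]],"claw":[0.05,0.05,0.05,0.05,0.05]}' 40
python3 -m inch '{"delta_pos":[[0,0,0],[0,0,0],[0,0,0]],"turn":[[0,0,5],[0,0,10],[0,0,10]],"claw":[0.05,0.05,0.05]}' 40
python3 - <<'E'
from h import *
h=place(Q,[-.06,0,.192])[0]
rel(h,Rz(-Z,xc)); print(readout.observe()['joint_pos'])
E
```

```text
time: 5.9
ee_pos: [0.5409, 0.162, 0.2506]
tcp_rot: [[-0.793, 0.609, -0.001], [0.609, 0.793, -0.0], [0.001, -0.001, -1.0]]
force: [0.2, -0.3, 0.2]
gripper_width: 0.0501
grip_force: 0.0
time: 6.4
ee_pos: [0.5405, 0.163, 0.2505]
tcp_rot: [[-0.216, 0.976, -0.001], [0.976, 0.216, -0.0], [0.0, -0.001, -1.0]]
force: [0.5, 0.4, 0.6]
gripper_width: 0.0501
grip_force: 0.0
time: 6.7
ee_pos: [0.5405, 0.1631, 0.2505]
tcp_rot: [[-0.049, 0.999, -0.001], [0.999, 0.049, -0.001], [-0.0, -0.001, -1.0]]
force: [-0.4, 0.0, -1.1]
gripper_width: 0.0501
grip_force: 0.0
shift [-0.0007 -0.0007  0.0586] turn [-0.07  0.03  0.1 ]
[-32.03370857  27.44391179  20.06056827  94.91867865 -10.54844007
  59.57775359  -5.85516236]
```

```bash
python3 -m inch '{"delta_pos":[[0,0,0.02],[0,0,0.04],[0,0,0.052],[0,0,0.058],[0,0,0.058]],"turn":[[0,0,0],[0,0,0],[0,0,0],[0,0,0],[0,0,0]],"claw":[0.05,0.05,0.05,0.05,0.05]}' 30
python3 -m inch '{"delta_pos":[[0,0,0],[0,0,0],[0,0,0],[0,0,0]],"turn":[[0,0,0],[0,0,0],[0,0,0],[0,0,0]],"claw":[0.004,0.004,0.004,0.004]}' 30
python3 - <<'E'
from h import *
# arc of handle, steps in (x_c, up) relative to shut
for d in range(0,73,8):
    t=np.radians(d);x,z=-.178*np.cos(t)+.047*np.sin(t),.178*np.sin(t)+.047*np.cos(t)
    print(d,round(x+.178,4),round(z-.047,4))
E
```

```text
time: 7.2
ee_pos: [0.5405, 0.1625, 0.1926]
tcp_rot: [[-0.049, 0.999, -0.002], [0.999, 0.049, -0.001], [-0.0, -0.002, -1.0]]
force: [0.5, -0.7, 0.1]
gripper_width: 0.05
grip_force: 0.0
time: 7.6
ee_pos: [0.5409, 0.1626, 0.1942]
tcp_rot: [[-0.048, 0.999, 0.001], [0.999, 0.048, 0.001], [0.0, 0.001, -1.0]]
force: [-1.6, 0.2, 3.4]
gripper_width: 0.0107
grip_force: 29.5
0 0.0 0.0
8 0.0083 0.0243
16 0.0199 0.0472
24 0.0345 0.0683
32 0.052 0.0872
40 0.0719 0.1034
48 0.0938 0.1167
56 0.1174 0.1269
64 0.1422 0.1336
72 0.1677 0.1368
```

```bash
python3 -m inch '{"delta_pos":[[0,0.004,-0.0125],[0,0.0083,-0.0243],[0,0.0137,-0.036],[0,0.0199,-0.0472],[0,0.027,-0.058]],"turn":[[0,0,0],[0,0,0],[0,0,0],[0,0,0],[0,0,0]],"claw":[0.004,0.004,0.004,0.004,0.004]}' 35
python3 -m inch '{"delta_pos":[[0,0.0075,-0.0103],[0,0.016,-0.02],[0,0.025,-0.029],[0,0.0345,-0.0375],[0,0.0449,-0.0454]],"turn":[[0,0,0],[0,0,0],[0,0,0],[0,0,0],[0,0,0]],"claw":[0.004,0.004,0.004,0.004,0.004]}' 35
```

```text
time: 8.1
ee_pos: [0.5637, 0.1637, 0.2481]
tcp_rot: [[-0.049, 0.999, -0.012], [0.999, 0.049, -0.002], [-0.002, -0.012, -1.0]]
force: [-3.9, 1.2, -9.3]
gripper_width: 0.0107
grip_force: 34.1
time: 8.6
ee_pos: [0.6041, 0.1657, 0.2946]
tcp_rot: [[-0.049, 0.999, -0.024], [0.999, 0.049, -0.002], [-0.001, -0.024, -1.0]]
force: [-15.9, -1.8, 4.9]
gripper_width: 0.0105
grip_force: 34.4
```

```bash
python3 -m inch '{"delta_pos":[[0,0.0108,-0.0069],[0,0.0219,-0.0133],[0,0.0335,-0.0187],[0,0.0455,-0.0235],[0,0.0578,-0.0273]],"turn":[[0,0,0],[0,0,0],[0,0,0],[0,0,0],[0,0,0]],"claw":[0.004,0.004,0.004,0.004,0.004]}' 35
python3 -m inch '{"delta_pos":[[0,0.006,-0.0016],[0,0.0125,-0.003],[0,0.0125,-0.003]],"turn":[[0,0,0],[0,0,0],[0,0,0]],"claw":[0.004,0.004,0.004]}' 35
python3 -c "
from h import *
s=readout.observe();print(s['force'],s['moment']);d=xc@(np.array(s['ee_pos'])-[.5409,.1626,.1942]);print(d)
p=get_image('scene');cv2.imwrite('pics/lid.png',p['image'])"
```

```text
time: 9.1
ee_pos: [0.6661, 0.1687, 0.328]
tcp_rot: [[-0.049, 0.999, -0.009], [0.999, 0.049, 0.001], [0.001, -0.009, -1.0]]
force: [-12.4, -0.7, 15.3]
gripper_width: 0.0105
grip_force: 35.7
time: 9.4
ee_pos: [0.6811, 0.1695, 0.3312]
tcp_rot: [[-0.049, 0.999, -0.002], [0.999, 0.049, 0.001], [0.002, -0.002, -1.0]]
force: [-9.1, -1.3, 13.2]
gripper_width: 0.0104
grip_force: 36.1
[-9.12678385 -1.28493429 13.16458373] [-0.15177106  2.05033161  0.025142  ]
0.14036344929431033
```

View pics/lid.png

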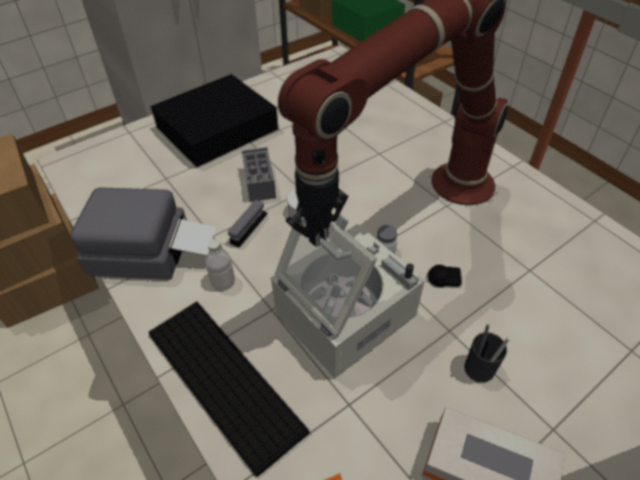

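The lid stands nearly up, with its bar in the gripper near (318,235). I'll push it gently on to the stop.

```bash
python3 -m inch '{"delta_pos":[[0,0.006,-0.001],[0,0.01,-0.001],[0,0.01,-0.001]],"turn":[[0,0,0],[0,0,0],[0,0,0]],"claw":[0.004,0.004,0.004]}' 35
python3 -m inch '{"delta_pos":[[0,0.006,0.0],[0,0.008,0],[0,0.008,0]],"turn":[[0,0,0],[0,0,0],[0,0,0]],"claw":[0.004,0.004,0.004]}' 35
```

```text
time: 9.75
ee_pos: [0.6831, 0.1695, 0.3315]
tcp_rot: [[-0.049, 0.999, -0.024], [0.999, 0.049, 0.0], [0.001, -0.024, -1.0]]
force: [-25.9, -3.0, 18.2]
gripper_width: 0.0103
grip_force: 36.9
time: 10.05
ee_pos: [0.6832, 0.1696, 0.3315]
tcp_rot: [[-0.049, 0.998, -0.045], [0.999, 0.049, -0.001], [0.001, -0.045, -0.999]]
force: [-43.9, -3.9, 22.9]
gripper_width: 0.0103
grip_force: 38.0
```

```bash
python3 -m inch '{"delta_pos":[[0,-0.01,0],[0,-0.018,0],[0,-0.018,0],[0,-0.018,0]],"turn":[[0,0,0],[0,0,0],[0,0,0],[0,0,0]],"claw":[0.004,0.004,0.022,0.022]}' 35
python3 -m inch '{"delta_pos":[[0,0,0],[0,0,-0.005],[0,0,-0.015],[0,0,-0.04],[0,0,-0.08]],"turn":[[0,0,0],[0,0,0],[0,0,0],[0,0,0],[0,0,0]],"claw":[0.022,0.022,0.022,0.022,0.022]}' 35
python3 - <<'E'
from h import *
s=readout.observe();print(s['joint_pos'])
for n in ['top','scene']:
    p=get_image(n)
    cv2.imwrite(f'pics/{n}3.png',p['image'])
    for t in ['lid_handle','tube','rotor','lid']:
        print(n,t,[(round(d['score'],2),world(p,d['centre']).round(4)) for d in find_in(t,p)[:2]])
    # expected lid corners at 64deg
    t=1.117; L=[]
    for y in (.105,-.105):
        L.append((.118-.2*np.cos(t),y,.16+.2*np.sin(t)))
    L.append((.118-.178*np.cos(t)+.047*np.sin(t),0,.16+.178*np.sin(t)+.047*np.cos(t)))
    print(proj(p,place(Q,L)).round(1).tolist())
E
```

```text
time: 10.45
ee_pos: [0.683, 0.1695, 0.3278]
tcp_rot: [[-0.048, 0.999, -0.0], [0.999, 0.048, 0.0], [0.0, -0.0, -1.0]]
force: [0.4, -0.2, 0.0]
gripper_width: 0.0222
grip_force: 0.0
time: 10.95
ee_pos: [0.6822, 0.1694, 0.4068]
tcp_rot: [[-0.048, 0.999, -0.005], [0.999, 0.048, -0.001], [-0.001, -0.005, -1.0]]
force: [1.5, 1.2, 0.5]
gripper_width: 0.022
grip_force: 0.0
[-23.82988754  38.01637649  20.3644647   50.35575356 -12.37294737
  93.64427577  -5.51589622]
top lid_handle [(0.68, array([0.6655, 0.1143, 0.3312]))]
top tube [(0.41, array([0.6404, 0.1709, 0.1457]))]
top rotor [(0.93, array([0.6064, 0.1389, 0.094 ]))]
top lid [(0.67, array([0.6629, 0.1174, 0.3336]))]
[[190.1, 185.1], [298.2, 179.1], [242.8, 155.6]]
scene lid_handle []
scene tube [(0.18, array([0.6717, 0.2184, 0.1732]))]
scene rotor [(0.74, array([0.5838, 0.2122, 0.096 ]))]
scene lid [(0.68, array([0.6774, 0.1916, 0.2664]))]
[[374.3, 258.4], [304.6, 198.3], [316.8, 239.0]]
```

```bash
python3 -m inch '{"delta_pos":[[-0.02,-0.04,0],[-0.045,-0.08,0],[-0.07,-0.12,0],[-0.105,-0.15,0],[-0.145,-0.17,0]],"turn":[[0,0,-8],[0,0,-16],[0,0,-24],[0,0,-32],[0,0,-40]],"claw":[0.05,0.05,0.05,0.05,0.05]}' 30
python3 - <<'E'
from h import *
p=get_image('top'); cv2.imwrite('pics/t4.png',p['image'])
for t in ['tube','rotor']:
    print(t,[(round(d['score'],2),world(p,d['centre']).round(4)) for d in find_in(t,p)[:2]])
ax=place(Q,[.0175,0,.05])[0]; print(proj(p,[[ax[0],ax[1],.115]]))
# nominal cap tops for phi
for ph in (-.3,-.15,0,.15,.3):
    print(ph,proj(p,place(Q,[.0175+.0162*np.cos(ph),.0162*np.sin(ph),.152])).round(1),proj(p,place(Q,[.0175+.042*np.cos(ph),.042*np.sin(ph),.115])).round(1))
u=p['image'][165:245,205:305]
cv2.imwrite('pics/c4.png',cv2.resize(u,None,fx=7,fy=7,interpolation=cv2.INTER_CUBIC)[:600,:800])
rel([.633-.574*.1,.167,.152+.082],Rz(np.array([.574,0,-.819]),yc))
E
```

```text
time: 11.95
ee_pos: [0.5177, 0.0164, 0.4083]
tcp_rot: [[-0.685, 0.728, -0.0], [0.728, 0.685, 0.001], [0.001, 0.0, -1.0]]
force: [1.7, -1.1, 1.3]
gripper_width: 0.0503
grip_force: 0.0
tube [(0.57, array([0.6171, 0.1769, 0.1518])), (0.51, array([0.6374, 0.1729, 0.1474]))]
rotor []
[[256.17035383 202.57118494]]
-0.3 [[256.3 193.9]] [[260.6 185.7]]
-0.15 [[255.3 193.7]] [[258.  185.2]]
0 [[254.2 193.7]] [[255.4 185.2]]
0.15 [[253.2 193.9]] [[252.7 185.5]]
0.3 [[252.2 194.1]] [[250.2 186.2]]
shift [0.0763 0.146  0.1749] turn [-13.97 -33.24 -48.31]
```

View pics/c4.png

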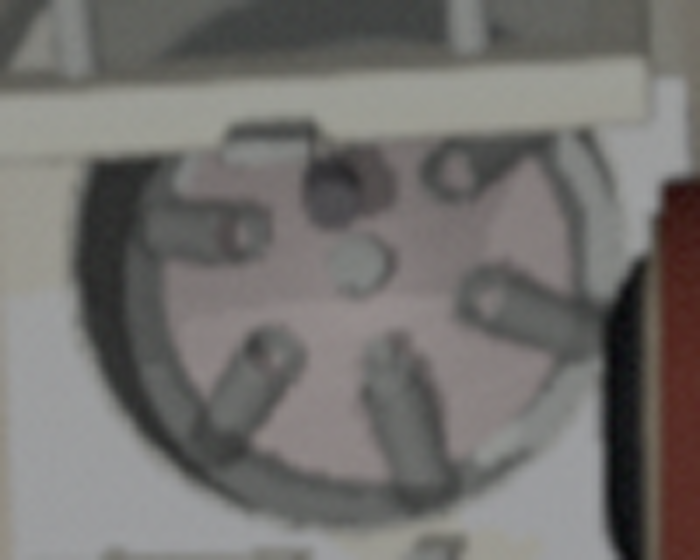

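In the crop (×7 from (205,165)) the lid's front edge crosses the top. The cap is at crop (335,190), and the sleeve mouths are at (245,232), (272,350), (487,298) and (457,172). I'll fit the rotor turn from these.

```bash
cat >> h.py <<'E'
def tube_from(q):  # q rotor x,y,phi(world) -> axis dir (up), cap top
    e=np.array([np.cos(q[2]),np.sin(q[2]),0]); u=-np.sin(np.radians(35))*e+np.cos(np.radians(35))*Z
    rim=np.array([q[0],q[1],.115])+.042*e
    return u,rim+.045*u,e
E
python3 - <<'E'
from h import *
p=get_image('top')
L=[(.042*np.cos(a),.042*np.sin(a),.115) for a in np.radians([60,120,240,300])]+[(.0162,0,.152),(-.031,0,.131)]
px=[(x/7+205,y/7+165) for x,y in [(245,232),(272,350),(487,298),(457,172),(335,188),(390,352)]]
r=fit(p,L,px,[.617,.166,.1]); print(r.x,'phi rel',r.x[2]-Q[2],r.fun.reshape(-1,2).round(1).tolist())
r2=least_squares(lambda q:(proj(p,place([.6172,.166,q[0]],np.array(L)))-px).ravel(),[.1],loss='soft_l1');print(r2.x,r2.fun.reshape(-1,2).round(1).tolist())
q=[.6176,.166,r.x[2]]
q=r.x
u,cap,e=tube_from(q); print(u,cap)
R=Rz(-u,np.cross(u,e)*-1); print(R)
for R in (R,):
  if (R[:,1]@yc)<0: R[:,:2]*=-1
  rel(cap+.07*u,R); rel(cap-.031*u,R)
E
```

```text
[0.61731794 0.16362239 0.25482711] phi rel 0.20722710532177255 [[0.3, -0.1], [0.8, -0.1], [-0.5, -0.6], [-0.6, 0.6], [1.0, 2.0], [-0.9, -1.0]]
[0.25594719] [[-0.7, -0.1], [-0.2, -0.0], [-1.4, -0.5], [-1.6, 0.6], [-0.1, 2.1], [-1.9, -0.9]]
[-0.55505387 -0.14458606  0.81915204] [0.6329842  0.16770329 0.15186184]
[[ 7.92699080e-01  2.52078101e-01  5.55053871e-01]
 [ 2.06490292e-01 -9.67706893e-01  1.44586059e-01]
 [ 5.73576436e-01  1.31032489e-17 -8.19152044e-01]]
shift [0.0544 0.1509 0.1993] turn [-18.88 -31.45 -60.04]
shift [0.0272 0.202  0.2821] turn [-18.88 -31.45 -60.04]
```

```bash
cat >> h.py <<'E'
QT=[.6172,.1652,.255]
U,CAP,E_=tube_from(QT)
RT=Rz(-U,np.cross(U,E_)); RT=RT if RT[:,1]@yc>0 else RT@np.diag([-1,-1,1])
E
python3 - <<'E'
from h import *
print(CAP); rel(CAP+.2*U,RT)
E
```

```text
[0.63286556 0.16928362 0.15186184]
shift [0.0906 0.0861 0.0928] turn [-18.88 -31.45 -60.05]
```

```bash
python3 -m inch '{"delta_pos":[[0.01,0.01,0.01],[0.02,0.02,0.02],[0.03,0.03,0.03],[0.04,0.04,0.04],[0.05,0.048,0.05]],"turn":[[-2.1,-3.5,-6.67],[-4.2,-7,-13.3],[-6.3,-10.5,-20],[-8.4,-14,-26.7],[-10.5,-17.5,-33.4]],"claw":[0.06,0.06,0.06,0.06,0.06]}' 30
python3 - <<'E'
from h import *
rel(CAP+.2*U,RT)
E
```

```text
time: 12.65
ee_pos: [0.5216, 0.0892, 0.3573]
tcp_rot: [[-0.914, 0.21, 0.346], [0.226, 0.974, 0.007], [-0.336, 0.084, -0.938]]
force: [-0.2, -0.7, -0.6]
gripper_width: 0.0599
grip_force: 0.0
shift [0.0253 0.0463 0.0395] turn [ -8.08 -13.9  -26.02]
```

```bash
python3 -m inch '{"delta_pos":[[0.006,0.011,0.01],[0.012,0.022,0.02],[0.018,0.033,0.03],[0.025,0.046,0.0395],[0.025,0.046,0.0395]],"turn":[[-2,-3.5,-6.5],[-4,-7,-13],[-6,-10.5,-19.5],[-8.1,-13.9,-26],[-8.1,-13.9,-26]],"claw":[0.06,0.06,0.06,0.06,0.06]}' 30
python3 - <<'E'
from h import *
rel(CAP+.06*U,RT); rel(CAP-.031*U,RT)
E
```

```text
time: 13.15
ee_pos: [0.5193, 0.1382, 0.3129]
tcp_rot: [[-0.799, -0.247, 0.548], [-0.203, 0.969, 0.141], [-0.566, 0.002, -0.825]]
force: [-1.0, -0.6, -0.3]
gripper_width: 0.06
grip_force: 0.0
shift [-0.0054  0.0017  0.1394] turn [-0.09 -0.56 -0.29]
shift [-0.0063  0.0018  0.2304] turn [-0.09 -0.56 -0.29]
```

```bash
python3 -m inch '{"delta_pos":[[-0.002,0.001,0.035],[-0.004,0.002,0.07],[-0.005,0.002,0.105],[-0.005,0.002,0.13],[-0.005,0.002,0.14]],"turn":[[0,-0.5,-0.3],[0,-0.5,-0.3],[0,-0.5,-0.3],[0,-0.5,-0.3],[0,-0.5,-0.3]],"claw":[0.06,0.06,0.06,0.06,0.06]}' 30
python3 - <<'E'
from h import *
rel(CAP-.031*U,RT)
ims=[]
for n in ['scene','top']:
    p=get_image(n); pts=np.array([CAP,CAP-.024*U,CAP-.045*U,CAP+.06*U]); u=proj(p,pts); x,y=u[0].astype(int)
    print(n,(x-40,y-40),u.round(1).tolist())
    ims.append(cv2.resize(p['image'][y-40:y+40,x-40:x+40],(400,400),interpolation=cv2.INTER_CUBIC))
    for d in find_in('tube',p)[:2]: print(d['score'],world(p,d['centre']))
cv2.imwrite('pics/t5.png',np.hstack(ims))
E
```

```text
time: 13.65
ee_pos: [0.6049, 0.1601, 0.2033]
tcp_rot: [[-0.793, -0.247, 0.556], [-0.203, 0.969, 0.14], [-0.574, -0.002, -0.819]]
force: [0.2, -0.0, 0.4]
gripper_width: 0.0603
grip_force: 0.0
shift [0.0055 0.0023 0.0899] turn [-0.27  0.02 -0.21]
scene (np.int64(296), np.int64(246)) [[336.0, 286.2], [332.1, 295.4], [328.8, 303.3], [346.0, 262.8]]
top (np.int64(213), np.int64(153)) [[253.2, 193.9], [252.6, 189.5], [252.1, 185.7], [254.7, 205.8]]
0.39 [0.64019968 0.17337454 0.14630327]
```

View pics/t5.png

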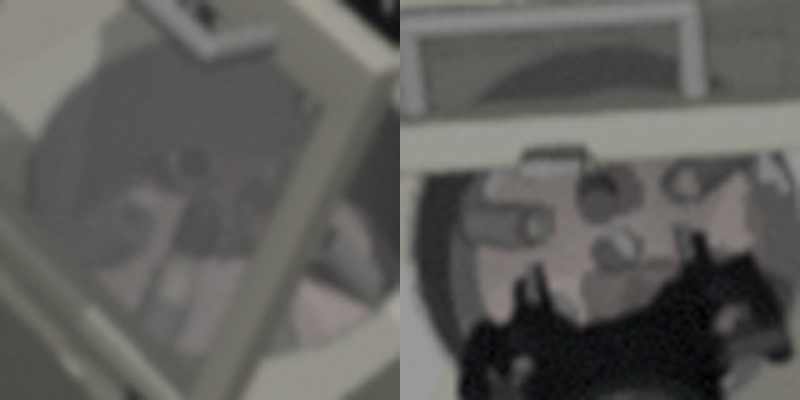

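In the scene crop the cap top is at about full (337,285), against a predicted (336,286). In the top crop the cap is at (253,191) with the fingertips either side of its axis line, so they are aligned. I'll advance and grip.

```bash
python3 -m inch '{"delta_pos":[[0.003,0.002,0.02],[0.005,0.002,0.04],[0.005,0.002,0.06],[0.005,0.002,0.078],[0.005,0.002,0.088]],"turn":[[0,0,0],[0,0,0],[0,0,0],[0,0,0],[0,0,0]],"claw":[0.06,0.06,0.06,0.06,0.06]}' 30
python3 - <<'E'
from h import *
rel(CAP-.031*U,RT)
E
python3 -m inch '{"delta_pos":[[0,0,0],[0,0,0],[0,0,0],[0,0,0],[0,0,0]],"turn":[[0,0,0],[0,0,0],[0,0,0],[0,0,0],[0,0,0]],"claw":[0.01,0.01,0.01,0.01,0.01]}' 30
```

```text
time: 14.35
ee_pos: [0.6269, 0.1666, 0.1528]
tcp_rot: [[-0.826, -0.252, 0.505], [-0.222, 0.968, 0.12], [-0.518, -0.013, -0.855]]
force: [-1.2, -0.6, -0.7]
gripper_width: 0.0599
grip_force: 0.0
shift [-0.0071  0.0014  0.0351] turn [-0.65 -3.77  0.41]
time: 14.85
ee_pos: [0.6254, 0.1661, 0.1504]
tcp_rot: [[-0.828, -0.252, 0.5], [-0.222, 0.968, 0.119], [-0.514, -0.013, -0.858]]
force: [-0.3, -0.1, -1.1]
gripper_width: 0.0098
grip_force: 0.0
```

Run:
```python
from h import *
print(np.round(readout.observe()['joint_pos'],1)); print([a for a in dir(arm) if a[0]!='_'])
```

```text
[-14.9  31.5  -4.4 115.6  65.8   5.1  22.3]
['MotionError', 'hold_point_z']
```

The wrist joint 6 is almost straight (5°), so the arm stalled just short of the tube, without touching it. I'll fit the arm's kinematics from the recorded states to find a tilt it can reach.

```bash
cat > fk.py <<'E'
import numpy as np, itertools
from scipy.spatial.transform import Rotation as Ro
from scipy.optimize import least_squares
def fk(q,L,s=(-1,1,-1,1,-1,1,-1),off=0.):
    h,a,b,d=L; q=np.array(q)*s; ax='zyzyzyz'; R=Ro.identity(); p=np.array([0,0,h])
    for i in range(7):
        R=R*Ro.from_euler(ax[i],q[i]+(off if i==6 else 0),degrees=True)
        if i==1:p=p+R.apply([0,0,a])
        if i==3:p=p+R.apply([0,0,b])
    return p+R.apply([0,0,d]),R.as_matrix()
E
python3 - <<'E'
from h import *; from fk import *
s=readout.observe()
D=[([-69.872,35.231,-.722,81.555,.464,63.22,-2.315],[.2395,.6034,.2301]),
([-27.03,26.04,-4.27,94.68,2.18,58.76,60.83],[.4963,.2596,.2483]),
([-32.03,27.44,20.06,94.92,-10.55,59.58,-5.86],[.5405,.1631,.2505]),
([-23.83,38.02,20.36,50.36,-12.37,93.64,-5.52],[.6822,.1694,.4068]),
(s['joint_pos'],s['ee_pos'])]
best=[]
for sg in itertools.product((1,-1),repeat=3):
    S=(-1,1,sg[0],1,sg[1],1,sg[2])
    r=least_squares(lambda L:np.concatenate([fk(q,L,S)[0]-p for q,p in D]),[.33,.4,.4,.25])
    best.append((r.cost,S,r.x))
best.sort(key=lambda b:b[0])
for c,S,x in best[:3]: print(c,S,x.round(4),np.abs(least_squares(lambda L:np.concatenate([fk(q,L,S)[0]-p for q,p in D]),x).fun).max())
S,x=best[0][1:]
for o in (0,90,180,-90): print(o,fk(D[4][0],x,S,o)[1].round(2).tolist())
print(np.round(s['tcp_rot'],2).tolist())
E
```

```text
0.0011006489871276713 (-1, 1, -1, 1, -1, 1, -1) [0.3078 0.5189 0.3882 0.3258] 0.022618477721765784
0.001100648987127673 (-1, 1, -1, 1, -1, 1, 1) [0.3078 0.5189 0.3882 0.3258] 0.022618477709028195
0.0038135678371319804 (-1, 1, -1, 1, 1, 1, -1) [-0.0356  0.6897  0.3049  0.1652] 0.04897601488172021
0 [[0.25, -0.83, 0.5], [-0.97, -0.22, 0.12], [0.01, -0.51, -0.86]]
90 [[-0.83, -0.25, 0.5], [-0.22, 0.97, 0.12], [-0.51, -0.01, -0.86]]
180 [[-0.25, 0.83, 0.5], [0.97, 0.22, 0.12], [-0.01, 0.51, -0.86]]
-90 [[0.83, 0.25, 0.5], [0.22, -0.97, 0.12], [0.51, 0.01, -0.86]]
[[-0.83, -0.25, 0.5], [-0.22, 0.97, 0.12], [-0.51, -0.01, -0.86]]
```

```bash
cat > fk.py <<'E'
import numpy as np
from scipy.spatial.transform import Rotation as Ro
from scipy.optimize import least_squares
SG=np.array([-1,1,-1,1,-1,1,-1])
def fk(q,L):
    h,a,b,d,e3,e4,e6=L; q=np.array(q)*SG; R=Ro.identity(); p=np.array([0,0,h])
    add={1:[0,0,a],2:[e3,0,0],3:[e4,0,b],5:[e6,0,0]}
    for i in range(7):
        R=R*Ro.from_euler('zyzyzyz'[i],q[i]+(90 if i==6 else 0),degrees=True)
        if i in add:p=p+R.apply(add[i])
    return p+R.apply([0,0,d]),R.as_matrix()
LO=np.array([-178.69,-17.37,-77.05,15.02,-78.02,.78,-162.83]);HI=np.array([178.69,117.87,75.6,138.74,258.01,113.62,162.83])
E
python3 - <<'E'
from h import *; from fk import *
s=readout.observe()
D=[([-69.872,35.231,-.722,81.555,.464,63.22,-2.315],[.2395,.6034,.2301]),
([-27.03,26.04,-4.27,94.68,2.18,58.76,60.83],[.4963,.2596,.2483]),
([-32.03,27.44,20.06,94.92,-10.55,59.58,-5.86],[.5405,.1631,.2505]),
([-23.83,38.02,20.36,50.36,-12.37,93.64,-5.52],[.6822,.1694,.4068]),
(s['joint_pos'],s['ee_pos'])]
r=least_squares(lambda L:np.concatenate([fk(q,L)[0]-p for q,p in D]),[.27,.3,.34,.25,.05,.08,.08])
L=r.x; print(L.round(4),np.abs(r.fun).max()); np.save('L.npy',L)
q0=np.array(s['joint_pos'])
def ik(p,R,q0,free_tilt=False):
    f=lambda q:np.r_[(fk(q,L)[0]-p)*100,(Ro.from_matrix(fk(q,L)[1].T@R)).as_rotvec()*20,(q-q0)*1e-4]
    return least_squares(f,np.clip(q0,LO+.1,HI-.1),bounds=(LO,HI))
g=CAP-.012*U
rng=np.random.default_rng(0)
for tilt in (35,31,28,25,20):
    t=np.radians(tilt); z=np.sin(t)*E_-np.cos(t)*Z; R=Rz(z,RT[:,1])
    p=g+.019*z
    for st in (q0,q0+[0,0,0,0,100,0,-100],q0+[20,10,30,0,0,20,0],q0+[-20,10,-30,0,0,20,0]):
        r=ik(p,R,st); print(tilt,r.cost.round(4),r.x.round(0))
E
```

```text
[0.3553 0.5053 0.3864 0.3124 0.0526 0.0267 0.0255] 0.024064078536502553
35 0.2511 [-16.  35.   1. 111.   0.   1.  89.]
35 0.0 [-13.  36.  -4. 120. 167.  11. -77.]
35 0.2511 [-16.  35.   1. 111.   0.   1.  89.]
35 0.0 [ 13.  44. -42. 117. 113.  27. -13.]
31 0.0 [-14.  35.  -4. 112.  66.   4.  22.]
31 0.0 [-15.  35.  -1. 117. 166.   4. -77.]
31 0.0 [-14.  35.  -4. 112.  66.   4.  23.]
31 0.0 [ -5.  36. -17. 114.  91.  11.   1.]
28 0.0 [ -3.  37. -19. 109.  60.  14.  33.]
28 0.0945 [-15.  35.   0. 116. 180.   1. -90.]
28 0.0 [ -3.  37. -19. 109.  58.  13.  34.]
28 0.0 [ -0.  37. -23. 110.  65.  15.  28.]
25 0.0 [  2.  38. -26. 106.  53.  20.  42.]
25 0.9931 [-15.  35.   0. 116. 180.   1. -90.]
25 0.0 [  1.  38. -25. 106.  52.  20.  43.]
25 0.0 [  5.  39. -31. 107.  59.  22.  37.]
20 0.0 [  6.  40. -31. 102.  45.  29.  51.]
20 4.6052 [-15.  36.   0. 117. 180.   1. -90.]
20 0.0 [  5.  40. -30. 102.  44.  28.  52.]
20 0.0 [ 10.  42. -37. 102.  52.  31.  46.]
```

A 27° tool tilt, 8° off the tube's axis, is within reach and still clears the lid. I'll back off, open and re-approach at that tilt.

```bash
python3 -m inch '{"delta_pos":[[0,0,-0.02],[0,0,-0.04],[0,0,-0.06],[0,0,-0.06],[0,0,-0.06]],"turn":[[0,0,0],[0,0,0],[0,0,0],[0,0,0],[0,0,0]],"claw":[0.01,0.01,0.06,0.06,0.06]}' 30
cat >> h.py <<'E'
t_=np.radians(27); ZT=np.sin(t_)*E_-np.cos(t_)*Z; R27=Rz(ZT,RT[:,1]); G=CAP-.012*U
E
python3 - <<'E'
from h import *
print(np.round(readout.observe()['joint_pos'],1))
rel(G-.06*ZT,R27); rel(G+.019*ZT,R27)
E
```

```text
time: 15.35
ee_pos: [0.5955, 0.1584, 0.2013]
tcp_rot: [[-0.829, -0.251, 0.5], [-0.222, 0.968, 0.119], [-0.514, -0.012, -0.858]]
force: [-0.4, 0.2, 0.4]
gripper_width: 0.0531
grip_force: 0.0
[ -3.7  25.6 -20.1 116.9  57.6  14.   31.6]
shift [-0.0129  0.0012  0.0145] turn [-0.65  3.93  0.31]
shift [-0.0075  0.0021  0.0933] turn [-0.65  3.93  0.31]
```

```bash
python3 -m inch '{"delta_pos":[[-0.006,0.001,0.007],[-0.012,0.001,0.014],[-0.012,0.001,0.03],[-0.011,0.0015,0.045],[-0.01,0.0015,0.055]],"turn":[[-0.6,2,0.3],[-0.6,3.9,0.3],[-0.6,3.9,0.3],[-0.6,3.9,0.3],[-0.6,3.9,0.3]],"claw":[0.06,0.06,0.06,0.06,0.06]}' 30
python3 - <<'E'
from h import *
print(np.round(readout.observe()['joint_pos'],1))
rel(G+.019*ZT,R27)
E
```

```text
time: 15.85
ee_pos: [0.6307, 0.1688, 0.1566]
tcp_rot: [[-0.863, -0.252, 0.437], [-0.226, 0.968, 0.113], [-0.451, -0.001, -0.892]]
force: [-0.3, 0.1, 0.3]
gripper_width: 0.06
grip_force: 0.0
[ -1.6  33.3 -23.9 110.5  54.3  18.4  36.6]
shift [-0.0016 -0.      0.0361] turn [-0.06 -0.17  0.04]
```

```bash
python3 -m inch '{"delta_pos":[[-0.001,0,0.012],[-0.002,0,0.022],[-0.002,0,0.03],[-0.002,0,0.036],[-0.002,0,0.036]],"turn":[[0,0,0],[0,0,0],[0,0,0],[0,0,0],[0,0,0]],"claw":[0.06,0.06,0.06,0.06,0.06]}' 30
python3 - <<'E'
from h import *
rel(G+.019*ZT,R27); print(np.round(readout.observe()['joint_pos'],1))
E
python3 -m inch '{"delta_pos":[[0,0,0],[0,0,0],[0,0,0],[0,0,0],[0,0,0]],"turn":[[0,0,0],[0,0,0],[0,0,0],[0,0,0],[0,0,0]],"claw":[0.012,0.012,0.012,0.012,0.012]}' 30
```

```text
time: 16.35
ee_pos: [0.6481, 0.1735, 0.127]
tcp_rot: [[-0.863, -0.253, 0.438], [-0.226, 0.968, 0.113], [-0.453, -0.001, -0.892]]
force: [-0.1, 0.2, 1.8]
gripper_width: 0.0598
grip_force: 0.0
shift [ 0.0011 -0.0002  0.0016] turn [-0.04 -0.08  0.06]
[ -4.8  36.6 -19.4 109.2  57.8  15.3  33.1]
time: 16.85
ee_pos: [0.6482, 0.1739, 0.1284]
tcp_rot: [[-0.862, -0.253, 0.44], [-0.225, 0.967, 0.115], [-0.455, -0.0, -0.891]]
force: [-2.0, 0.5, 2.3]
gripper_width: 0.0181
grip_force: 29.3
```

The gripper holds the cap at 18 mm width. I'll draw it out along the tube's axis.

Run:
```python
from h import *
R0=np.array(readout.observe()['tcp_rot']); print((R0.T@U).round(4))
```

```text
[ 1.386e-01  2.000e-04 -9.904e-01]
```

```bash
python3 -m inch '{"delta_pos":[[0.001,0,-0.007],[0.0021,0,-0.015],[0.0035,0,-0.025],[0.0049,0,-0.035],[0.0063,0,-0.045]],"turn":[[0,0,0],[0,0,0],[0,0,0],[0,0,0],[0,0,0]],"claw":[0.012,0.012,0.012,0.012,0.012]}' 35
python3 -m inch '{"delta_pos":[[0.0014,0,-0.01],[0.0028,0,-0.02],[0.0042,0,-0.03],[0.0063,0,-0.045],[0.0084,0,-0.06]],"turn":[[0,0,0],[0,0,0],[0,0,0],[0,0,0],[0,0,0]],"claw":[0.012,0.012,0.012,0.012,0.012]}' 35
python3 - <<'E'
from h import *
s=readout.observe();print(np.round(s['joint_pos'],1))
ims=[]
for n in ['scene','top']:
    p=get_image(n); u=proj(p,[s['ee_pos']])[0].astype(int); x,y=u; print(n,x-50,y-50)
    ims.append(cv2.resize(p['image'][y-50:y+50,x-50:x+50],(400,400),interpolation=cv2.INTER_CUBIC))
cv2.imwrite('pics/t6.png',np.hstack(ims))
E
```

```text
time: 17.35
ee_pos: [0.6224, 0.1665, 0.166]
tcp_rot: [[-0.862, -0.252, 0.439], [-0.225, 0.968, 0.113], [-0.454, -0.001, -0.891]]
force: [-0.0, 0.6, 0.1]
gripper_width: 0.0176
grip_force: 34.1
time: 17.85
ee_pos: [0.5886, 0.1578, 0.2153]
tcp_rot: [[-0.863, -0.252, 0.439], [-0.226, 0.968, 0.113], [-0.453, -0.001, -0.892]]
force: [0.4, -0.1, -0.2]
gripper_width: 0.0177
grip_force: 34.2
[  5.2  26.2 -32.6 113.3  46.9  23.4  43.1]
scene 299 205
top 205 160
```

View pics/t6.png

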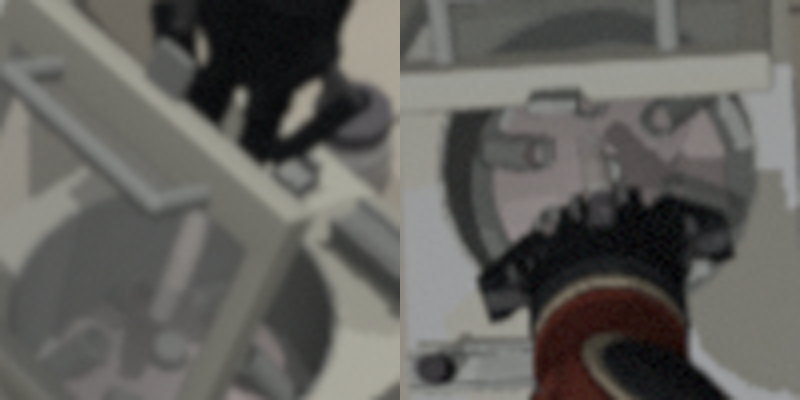

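The tube is clear of its sleeve: in the scene crop it shows as a bright tube from about (195,215) to (165,310), with the cap in the fingers. I'll keep drawing it out and work out the carry.

```bash
cat >> h.py <<'E'
RG=np.array([[-.862,-.253,.440],[-.225,.967,.115],[-.455,0,-.891]]); PG=np.array([.6482,.1739,.1284])
UT=RG.T@U; UT/=np.linalg.norm(UT); BT=RG.T@(CAP-.104*U-PG)
def stand(bottom,az):   # TCP pose with the tube upright, tool x towards the base
    hx=-np.array([np.cos(az),np.sin(az),0]); R=np.c_[UT[0]*Z+abs(UT[2])*hx,np.cross(-abs(UT[2])*Z+UT[0]*hx,UT[0]*Z+abs(UT[2])*hx),-abs(UT[2])*Z+UT[0]*hx]
    return np.array(bottom)-R@BT,R
E
python3 -m inch '{"delta_pos":[[0.003,0,-0.02],[0.0056,0,-0.04],[0.0084,0,-0.06],[0.0112,0,-0.08],[0.014,0,-0.1]],"turn":[[0,0,0],[0,0,0],[0,0,0],[0,0,0],[0,0,0]],"claw":[0.012,0.012,0.012,0.012,0.012]}' 35
python3 - <<'E'
from h import *
print(UT,BT)
p,R=stand([.48,.10,.28],np.radians(12)); print(p,R.round(3).tolist()); rel(p,R)
p=get_image('scene'); rk=[.5092,-.3845,-.4156]
H=proj(p,place(rk,[(x,y,.067) for y in(-.051,-.017,.017,.051) for x in(.017,-.017)])); print(((H-[225,140])*300/70+[500,0]).round(0).tolist())
E
```

```text
time: 18.45
ee_pos: [0.5328, 0.1433, 0.2975]
tcp_rot: [[-0.863, -0.252, 0.438], [-0.226, 0.968, 0.114], [-0.453, -0.001, -0.892]]
force: [0.4, 0.3, -0.1]
gripper_width: 0.0177
grip_force: 34.2
[ 1.38230108e-01  5.14622962e-04 -9.90400006e-01] [-0.01079868 -0.00063797  0.07485188]
[0.47952674 0.10055163 0.35562601] [[-0.969, -0.208, -0.135], [-0.206, 0.978, -0.029], [0.138, -0.0, -0.99]]
shift [ 0.0293 -0.028  -0.08  ] turn [ 0.39 34.85  2.64]
[[604.0, 72.0], [651.0, 65.0], [610.0, 101.0], [657.0, 94.0], [616.0, 131.0], [664.0, 124.0], [622.0, 162.0], [671.0, 155.0]]
```

```bash
python3 -m inch '{"delta_pos":[[0.006,-0.005,-0.016],[0.012,-0.011,-0.032],[0.018,-0.016,-0.048],[0.024,-0.022,-0.064],[0.029,-0.028,-0.08]],"turn":[[0,7,0.5],[0,14,1],[0.2,21,1.5],[0.3,28,2],[0.4,34.9,2.6]],"claw":[0.012,0.012,0.012,0.012,0.012]}' 35
python3 - <<'E'
from h import *
t=place([.5092,-.3845,-.4156],[.017,-.017,0])[0]; print(t)
p,R=stand([t[0],t[1],.16],np.arctan2(t[1],t[0])); print(p); rel(p,R); print(np.round(readout.observe()['joint_pos'],1))
E
```

```text
time: 19.0
ee_pos: [0.4806, 0.1002, 0.3559]
tcp_rot: [[-0.968, -0.207, -0.139], [-0.205, 0.978, -0.03], [0.142, -0.001, -0.99]]
force: [-0.3, 0.4, -0.9]
gripper_width: 0.0179
grip_force: 34.1
[ 0.5178893  -0.40691642  0.        ]
[ 0.51800964 -0.40619964  0.23562601]
shift [ 0.0504 -0.503   0.1293] turn [-7.08 -0.19 49.61]
[ 18.   25.2 -49.7  88.2  16.6  83.4  68.6]
```

```bash
python3 -m inch '{"delta_pos":[[0.002,-0.035,0],[0.006,-0.075,0],[0.01,-0.115,0.01],[0.015,-0.155,0.02],[0.02,-0.195,0.03]],"turn":[[-0.8,0,5.5],[-1.6,0,11],[-2.4,-0.1,16.5],[-3.1,-0.1,22],[-3.9,-0.1,27.5]],"claw":[0.012,0.012,0.012,0.012,0.012]}' 35
python3 - <<'E'
from h import *
t=place([.5092,-.3845,-.4156],[.017,-.017,0])[0]
p,R=stand([t[0],t[1],.16],np.arctan2(t[1],t[0])); rel(p,R); print(np.round(readout.observe()['joint_pos'],1))
E
```

```text
time: 19.5
ee_pos: [0.4979, -0.097, 0.3275]
tcp_rot: [[-0.952, 0.276, -0.131], [0.273, 0.961, 0.038], [0.137, 0.0, -0.991]]
force: [0.3, 0.2, -0.1]
gripper_width: 0.0176
grip_force: 34.3
shift [-0.1162 -0.2917  0.0766] turn [-3.03  0.09 21.94]
[ 35.4  25.8 -40.7  89.2  14.2  78.7  66.8]
```

```bash
python3 -m inch '{"delta_pos":[[-0.016,-0.04,0.005],[-0.032,-0.08,0.01],[-0.048,-0.12,0.015],[-0.064,-0.16,0.02],[-0.08,-0.2,0.03]],"turn":[[-0.6,0,4.4],[-1.2,0,8.8],[-1.8,0,13.2],[-2.4,0.1,17.6],[-3,0.1,21.9]],"claw":[0.012,0.012,0.012,0.012,0.012]}' 35
python3 - <<'E'
from h import *
t=place([.5092,-.3845,-.4156],[.017,-.017,0])[0]
p,R=stand([t[0],t[1],.15],np.arctan2(t[1],t[0])); rel(p,R); print(np.round(readout.observe()['joint_pos'],1))
E
```

```text
time: 20.0
ee_pos: [0.5162, -0.3101, 0.2868]
tcp_rot: [[-0.78, 0.617, -0.109], [0.611, 0.787, 0.084], [0.138, -0.001, -0.99]]
force: [0.7, -0.1, 0.5]
gripper_width: 0.0178
grip_force: 34.3
shift [-0.0686 -0.0745  0.0523] turn [-0.04  0.04  0.08]
[ 46.8  35.3 -31.7  77.4  15.3  79.7  66.9]
```

```bash
python3 -m inch '{"delta_pos":[[-0.02,-0.022,0],[-0.04,-0.044,0.005],[-0.06,-0.065,0.02],[-0.0686,-0.0745,0.04],[-0.0686,-0.0745,0.052]],"turn":[[0,0,0],[0,0,0],[0,0,0],[0,0,0],[0,0,0]],"claw":[0.012,0.012,0.012,0.012,0.012]}' 35
python3 - <<'E'
from h import *
t=place([.5092,-.3845,-.4156],[.017,-.017,0])[0]
s=readout.observe(); R0=np.array(s['tcp_rot']); b=s['ee_pos']+R0@BT; print('bottom est',b,'axis',R0@UT)
p,R=stand([t[0],t[1],.09],np.arctan2(t[1],t[0])); rel(p,R)
for n in ['scene','top']:
    p=get_image(n); im=p['image']; cv2.imwrite(f'pics/pl_{n}.png',im)
    for d in find_in('tube',p)[:3]: print(n,round(d['score'],2),world(p,d['centre']).round(4))
    for d in find_in('rack',p)[:1]: print(n,'rack',world(p,d['centre']).round(4))
    # brightness profile across the tube along its predicted line, below the fingers
    for f in (.015,.035,.055):
        c=proj(p,[b+f*R0@UT])[0]; ux,uy=c; row=cv2.cvtColor(im,cv2.COLOR_BGR2GRAY)[int(round(uy)),int(ux)-14:int(ux)+15]
        print(n,f,c.round(1),row.tolist())
E
```

```text
time: 20.5
ee_pos: [0.5161, -0.4064, 0.2227]
tcp_rot: [[-0.779, 0.617, -0.114], [0.611, 0.787, 0.086], [0.142, -0.003, -0.99]]
force: [-0.5, 0.3, -1.0]
gripper_width: 0.0176
grip_force: 34.3
bottom est [ 0.51561831 -0.40711635  0.14702853] axis [ 5.31340465e-03 -9.26980804e-05  9.99985879e-01]
shift [-0.0095  0.0015  0.0563] turn [-0.16 -0.24  0.03]
scene rack [ 0.518  -0.3387  0.067 ]
scene 0.015 [247.7 138. ] [2, 4, 4, 6, 9, 6, 11, 4, 7, 4, 7, 13, 31, 48, 56, 60, 59, 50, 36, 17, 11, 12, 17, 26, 39, 57, 73, 88, 101]
scene 0.035 [246.9 132.3] [7, 8, 6, 4, 5, 10, 5, 3, 6, 10, 5, 21, 44, 66, 80, 86, 88, 83, 65, 35, 15, 6, 5, 6, 5, 7, 2, 7, 4]
scene 0.055 [246.1 126.6] [4, 5, 3, 4, 5, 5, 4, 7, 6, 10, 15, 36, 60, 77, 84, 88, 84, 70, 41, 21, 8, 4, 5, 8, 5, 6, 8, 6, 3]
top 0.64 [ 0.5149 -0.3945  0.2079]
top 0.23 [ 0.4782 -0.1945  0.0551]
top rack [ 0.51   -0.3755  0.0657]
top 0.015 [501.7 242.3] [51, 55, 52, 44, 40, 43, 53, 52, 56, 60, 61, 65, 70, 71, 73, 72, 72, 73, 73, 72, 79, 81, 65, 43, 37, 43, 59, 69, 73]
top 0.035 [505.1 242. ] [40, 43, 53, 52, 56, 60, 61, 65, 70, 71, 73, 72, 72, 73, 73, 72, 79, 81, 65, 43, 37, 43, 59, 69, 73, 55, 46, 43, 32]
top 0.055 [508.7 241.5] [52, 56, 60, 61, 65, 70, 71, 73, 72, 72, 73, 73, 72, 79, 81, 65, 43, 37, 43, 59, 69, 73, 55, 46, 43, 32, 12, 8, 10]
```

The scene profile puts the hanging tube within 1 px of the prediction, and the rack offset matches. I'll lower it in.

```bash
python3 -m inch '{"delta_pos":[[-0.004,0.0015,0.012],[-0.006,0.0015,0.026],[-0.008,0.0015,0.04],[-0.0095,0.0015,0.0563],[-0.0095,0.0015,0.0563]],"turn":[[0,0,0],[0,-0.2,0],[0,-0.2,0],[0,-0.2,0],[0,-0.2,0]],"claw":[0.012,0.012,0.012,0.012,0.012]}' 35
python3 - <<'E'
from h import *
t=place([.5092,-.3845,-.4156],[.017,-.017,0])[0]
s=readout.observe(); R0=np.array(s['tcp_rot']); b=s['ee_pos']+R0@BT; print('bottom est',b,'axis',R0@UT)
for z in (.05,.006):
    p,R=stand([t[0],t[1],z],np.arctan2(t[1],t[0])); rel(p,R)
E
```

```text
time: 21.3
ee_pos: [0.5186, -0.4026, 0.1667]
tcp_rot: [[-0.782, 0.613, -0.111], [0.607, 0.79, 0.086], [0.141, -0.0, -0.99]]
force: [-0.3, 0.3, -1.0]
gripper_width: 0.0178
grip_force: 34.3
bottom est [ 0.51833284 -0.40317119  0.09106952] axis [ 0.00245693 -0.00113539  0.99999634]
shift [-0.0075 -0.0032  0.0404] turn [-0.05 -0.15  0.35]
shift [-0.0137 -0.0032  0.084 ] turn [-0.05 -0.15  0.35]
```

```bash
python3 -m inch '{"delta_pos":[[-0.003,-0.003,0.005],[-0.0035,-0.003,0.01],[-0.005,-0.003,0.02],[-0.006,-0.003,0.03],[-0.0075,-0.003,0.04]],"turn":[[0,0,0.3],[0,0,0.3],[0,0,0.3],[0,0,0.3],[0,0,0.3]],"claw":[0.012,0.012,0.012,0.012,0.012]}' 35
python3 - <<'E'
from h import *
t=place([.5092,-.3845,-.4156],[.017,-.017,0])[0]
s=readout.observe(); R0=np.array(s['tcp_rot']); b=s['ee_pos']+R0@BT; print('bottom est',b,'axis',R0@UT,s['force'])
for z in (.006,):
    p,R=stand([t[0],t[1],z],np.arctan2(t[1],t[0])); rel(p,R)
E
```

```text
time: 21.8
ee_pos: [0.5199, -0.4069, 0.1281]
tcp_rot: [[-0.779, 0.617, -0.107], [0.612, 0.787, 0.084], [0.136, -0.0, -0.991]]
force: [-0.6, 0.5, -0.4]
gripper_width: 0.0178
grip_force: 34.3
bottom est [ 0.51989758 -0.40774213  0.05249518] axis [-0.00181541  0.00214617  0.99999605] [-0.5755208   0.53499262 -0.39185959]
shift [-0.0044 -0.0006  0.0463] turn [-0.01  0.16  0.03]
```

```bash
python3 -m inch '{"delta_pos":[[-0.001,0,0.01],[-0.002,0,0.02],[-0.003,0,0.028],[-0.004,0,0.036],[-0.0045,0,0.041]],"turn":[[0,0,0],[0,0,0],[0,0,0],[0,0,0],[0,0,0]],"claw":[0.012,0.012,0.012,0.012,0.012]}' 35
python3 -m inch '{"delta_pos":[[0,0,0],[0,0,0.002],[-0.0005,0,0.004]],"turn":[[0,0,0],[0,0,0],[0,0,0]],"claw":[0.012,0.012,0.012]}' 35
```

```text
time: 22.3
ee_pos: [0.5189, -0.4063, 0.0869]
tcp_rot: [[-0.779, 0.618, -0.107], [0.612, 0.787, 0.084], [0.136, -0.0, -0.991]]
force: [-0.2, -0.1, -0.5]
gripper_width: 0.0181
grip_force: 34.3
time: 22.6
ee_pos: [0.5195, -0.4065, 0.0843]
tcp_rot: [[-0.78, 0.617, -0.105], [0.612, 0.787, 0.083], [0.134, 0.0, -0.991]]
force: [-0.6, -0.1, -1.1]
gripper_width: 0.0176
grip_force: 34.3
```

```bash
python3 -m inch '{"delta_pos":[[0,0,0.001],[-0.0005,0,0.002],[-0.0005,0,0.003]],"turn":[[0,0,0],[0,0,0],[0,0,0]],"claw":[0.012,0.012,0.012]}' 35
python3 -m inch '{"delta_pos":[[0,0,0.001],[-0.0003,0,0.002],[-0.0003,0,0.002]],"turn":[[0,0,0],[0,0,0],[0,0,0]],"claw":[0.012,0.012,0.012]}' 35
```

```text
time: 22.9
ee_pos: [0.5198, -0.4068, 0.0824]
tcp_rot: [[-0.779, 0.618, -0.105], [0.612, 0.786, 0.082], [0.133, -0.0, -0.991]]
force: [-1.7, 0.0, 9.2]
gripper_width: 0.0179
grip_force: 35.0
time: 23.2
ee_pos: [0.5203, -0.4071, 0.0823]
tcp_rot: [[-0.779, 0.618, -0.104], [0.613, 0.786, 0.081], [0.132, -0.0, -0.991]]
force: [-0.9, 1.1, 12.6]
gripper_width: 0.0178
grip_force: 35.4
```

Contact came at a tube-bottom estimate of 6.7 mm, which is the rack floor (6 mm). I'll ease off, open and lift away.

```bash
python3 -m inch '{"delta_pos":[[0,0,-0.002],[0,0,-0.003],[0,0,-0.003],[0,0,-0.003],[0,0,-0.003]],"turn":[[0,0,0],[0,0,0],[0,0,0],[0,0,0],[0,0,0]],"claw":[0.012,0.022,0.03,0.04,0.04]}' 20
python3 -m inch '{"delta_pos":[[0,0,0],[0.0013,0,-0.01],[0.004,0,-0.03],[0.009,0,-0.065],[0.014,0,-0.105]],"turn":[[0,0,0],[0,0,0],[0,0,0],[0,0,0],[0,0,0]],"claw":[0.04,0.04,0.04,0.04,0.04]}' 20
python3 -m inch '{"delta_pos":[[0,0.02,-0.04],[0,0.05,-0.07],[0,0.09,-0.09],[0,0.13,-0.09],[0,0.17,-0.09]],"turn":[[0,0,0],[0,0,0],[0,0,0],[0,0,0],[0,0,0]],"claw":[0.04,0.04,0.04,0.04,0.04]}' 20
python3 - <<'E'
from h import *
t=place([.5092,-.3845,-.4156],[.017,-.017,0])[0]
ref={'scene':cv2.imread('pics/scene0.png'),'top':cv2.imread('pics/top0.png')}
print(readout.observe()['force'])
for n in ['scene','top']:
    p=get_image(n); g=cv2.cvtColor(p['image'],cv2.COLOR_BGR2GRAY).astype(int); cv2.imwrite(f'pics/end_{n}.png',p['image'])
    for d in find_in('tube',p)[:4]: print(n,round(d['score'],2),world(p,d['centre']).round(4))
    for d in find_in('rack',p)[:1]: print(n,'rack',world(p,d['centre']).round(4))
    for d in find_in('lid',p)[:1]: print(n,'lid',world(p,d['centre']).round(4))
    g0=cv2.cvtColor(ref[n],cv2.COLOR_BGR2GRAY).astype(int)
    c=proj(p,[[t[0],t[1],.11]])[0]; print(n,'cap pred',c)
    x,y=c.astype(int); d=abs(g-g0)[y-25:y+26,x-25:x+26]; m=(d>18).astype(np.uint8)
    k,_,st,ce=cv2.connectedComponentsWithStats(m)
    for i in range(1,k):
        if st[i,4]>6: print('  change',st[i].tolist(),(ce[i]+[x-25,y-25]).round(1))
E
```

```text
time: 23.7
ee_pos: [0.5193, -0.4066, 0.0812]
tcp_rot: [[-0.779, 0.617, -0.107], [0.612, 0.787, 0.084], [0.136, -0.0, -0.991]]
force: [-0.7, -0.1, 0.1]
gripper_width: 0.0399
grip_force: 0.0
time: 24.2
ee_pos: [0.5191, -0.4065, 0.1883]
tcp_rot: [[-0.779, 0.617, -0.108], [0.611, 0.787, 0.085], [0.137, -0.0, -0.991]]
force: [0.8, -0.1, 0.2]
gripper_width: 0.04
grip_force: 0.0
time: 24.7
ee_pos: [0.6356, -0.2794, 0.2791]
tcp_rot: [[-0.78, 0.618, -0.103], [0.612, 0.786, 0.083], [0.132, 0.001, -0.991]]
force: [0.6, -0.6, -0.7]
gripper_width: 0.0401
grip_force: 0.0
[ 0.62368265 -0.63533194 -0.72036379]
scene 0.61 [0.4557 0.4677 0.0725]
scene rack [ 0.5217 -0.3337  0.0653]
scene lid [0.6759 0.1868 0.2694]
scene cap pred [249.11715159 152.42113305]
  change [0, 8, 7, 14, 59] [227.4 141.4]
  change [24, 26, 5, 2, 9] [249.8 153.4]
  change [37, 31, 14, 20, 92] [269.  168.5]
  change [25, 32, 5, 6, 22] [251.  162.2]
  change [27, 39, 10, 9, 38] [256.2 169. ]
  change [21, 41, 5, 9, 26] [246.7 172.4]
top 0.51 [ 0.5151 -0.4048  0.0934]
top rack [ 0.5082 -0.3767  0.0624]
top lid [0.6565 0.1656 0.3368]
top cap pred [493.11126517 242.28243084]
  change [0, 0, 12, 9, 80] [474.3 220. ]
  change [39, 0, 12, 51, 513] [513.4 243.3]
  change [0, 10, 15, 11, 44] [473.2 232. ]
  change [13, 24, 9, 6, 33] [485.3 243.7]
  change [27, 24, 5, 7, 24] [496.7 244.5]
  change [23, 27, 2, 4, 7] [491.6 245.3]
  change [0, 40, 18, 11, 81] [473.1 263. ]
```

```bash
python3 -c "
from h import *
print(order.close_job())"
```

```text
the job is handed in; nothing more can be done
None
```

I slid the catch to its end stop, raised the lid to its stop, where it stays up, and stood the tube cap-up on the floor of a free rack opening; I handed the job in at about 25 s of robot time. The networks' final readings fit that, with the tube at the chosen opening and the rack within about 4 mm of its first reading. I had used all ten picture views by then, so I did not look at the finished scene myself.

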